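# Proof-pull a press-fit pin

### The job

Prove that the pin pressed into the steel block of the pull-test jig holds: first swing the folded pull handle up until it stands upright against its stop, then pull it straight away from the block with slowly rising force until the pointer of the spring balance is level with the two marker cheeks. Keep the pointer between the cheeks for at least two seconds, never pull well past them, then ease the handle back until the pointer is at zero (do not let it snap) and let go. Leave the handle standing, the pin seated, the marker where it is set and the loose tools undisturbed.

Things in the scene. Friction and masses are not known exactly. Their poses are not given: they have to be found in the camera images.
- tester: pull-test jig fixed to the bench; base plate 220 x 110 x 12 mm; steel block, top 72 mm up, at jig x = 130 to 170 mm. Origin on the bench, below the unloaded handle's pivot. x axis level, from handle to block (roughly the robot's left); the pull goes along -x; z up. Behind the jig a shelf rack: front 0.67 m ahead of the robot, lowest shelf 0.26 m up; a vise 0.16 m tall at right front
- handle_bar (a point): centre of the round cross bar of the U-shaped folding handle: bar 14 mm thick, along the jig's y, 84 mm clear between the two arms; 75 mm from the handle's pivot. The bar can be straddled or hooked from above
- handle_pivot (a point): middle of the handle's pivot axis (along the jig's y), 60 mm above the bench, on the carriage of the drawbar (carriage 28 x 90 mm, top 44 mm above the bench, lugs to 70 mm); it moves with the drawbar
- handle (a joint): angle of the pull handle above level, rad: about 0.5 to 0.9 = folded back towards the block over the balance; 1.57 = upright, where it meets a firm stop, so that pulling along the jig's -x then pulls on the drawbar. Stiff pivot (0.12 N m): stays where it is left. On its way up the bar follows a circle about the pivot, so it must be lifted along, not only dragged
- drawbar (a joint): travel of the spring balance's drawbar along the jig's -x, m: 0 = unloaded, at most 0.060. Spring 600 N/m (0.020 m = 12 N); it springs back when released
- pointer (a point): top middle of the pointer, a dark cross bar 4 mm thick (42 mm across) on the drawbar, standing up through the slot of the aluminium balance, top 53 mm above the bench; at jig x = 95 mm when unloaded, and it moves towards jig -x with the pull. The balance (92 x 44 mm) has its top 44 mm above the bench
- marker_top (a point): middle between the tops of the two bright steel marker cheeks, which stand one on each side of the balance, each 10 mm long along the jig's x, tops 53 mm above the bench. They show how far the pointer is to be pulled: 15 to 28 mm from its unloaded place, different each time (9 to 17 N)
- pin (a joint): how far the pressed-in pin (18 mm thick, with the balance on its head) has slipped out of the block along the jig's -x, m: 0 = seated. It holds up to about 24 N and then slips for good
- pliers_center (a point): centre of loose pliers, 170 x 62 x 13 mm, lying beside the jig: leave alone
- wrench_0_center (a point): centre of a loose combination wrench, 202 x 40 x 6 mm, lying beside the jig: leave alone
- flashlight_center (a point): centre of a loose black flashlight, 158 x 40 x 40 mm, lying beside the jig: leave alone

How it is judged:
By the outcome, as a careful person would: the job done as asked, in the order asked, and still so for the second after the job is handed in, with the robot touching nothing.
It also fails if it takes over 48 s, if anything falls off the work surface, if the arm or the gripper's body presses on something with over 40 N, if the wrist force passes 120 N, or if a joint passes its speed limit or range.

### The arm

A 6-joint arm with a two-finger parallel gripper is mounted at the origin on a cart in front of the work surface, level with it; the furniture and walls round the work are solid. World frame = base frame: x ahead of the robot, y to its left, z up, the work surface at z = 0. Lengths are in mm, angles in rad, forces in N, time in s.
With the tool pointing down it reaches from about 275 to 1000 mm from the base axis. Payload 8.4 kg.
Tool frame: the origin (TCP) lies at the centre of the arm's flange, where the gripper is bolted on; the fingertips stand 173 mm ahead of it and the grasp point (between the pads) lies 155 mm ahead of it; z points along the fingers, y is the direction in which the jaws open and shut (so a half turn about z gives the same grasp; the last joint's range is limited). The gripper opens to 85 mm and grips with 20 to 120 N. Pads are 22 mm wide; open, the fingers measure 114 mm over their backs; the gripper's body (76 mm by 85 mm) begins 54 mm behind the grasp point. The pads swing forward as they close: fully open they stand 13 mm farther back than shut.
Start: joints at [-1.207, 0.353, 1.633, -0, 1.155, -0.002], TCP at [223.559, -583.653, 404.681] pointing down, gripper open.
Joint ranges: [-2.63, 2.63], [-0.92, 2.1], [0.06, 2.66], [-1.3, 4.44], [0, 2.69], [-3.02, 3.02]. Speed limits (rad/s): [2.22, 2.22, 2.79, 3.14, 3.14, 3.14].

### API

Orientations are given as [roll, pitch, yaw] about the fixed x, y, z axes, in that order (R = Rz(yaw) Ry(pitch) Rx(roll)).
In Python, from rig import sense, grab_frame, camera_model, sign_off gives the robot as it stands. The module is installed in compiled form; this text tells all that it offers.
- The arm moves only by the tool step_arm, never from a script. Its argument "commands" is a list of rows, each a list of 3 entries, a list of its own where there are three numbers: the shift along the tool's x, y, z in mm, then the turn about the tool's z in rad, then the opening, from 0 (shut) to 1 (fully open). A call has 1 to 20 rows; each row shifts and turns the pose as measured when the row begins, along the tool's axes as they then stand; what a row does not reach is not made up. A row lasts 1/8 s, in which the tool goes at most 62.5 mm and 10.7 degrees, less where a joint would pass 70% of its speed; a pose out of reach is approached as far as the arm can. A call with a gripper value outside its range is refused whole. The fingers move at their own pace and stop on an object; "force" is the grip in N (left out, the last holds). Time passes only in rows, so rows that do not move let the fingers close. It gives the time, the measured TCP pose, the force and the opening at its end, in the units of the state.
- sense(): the state, without advancing time (a new reading comes with each control period).
- grab_frame(name): name is "scene" or "top"; returns the picture (400x640x3 uint8, blue, green, red); there is no depth.
- camera_model(name): a dict with "fx", "fy", "cx", "cy" (pixels), "R" (3x3) and "t" (3): a world point X has camera coordinates R X + t. Camera axes: x right, y down, z forward; pixel columns grow to the right and rows downward; lengths in mm; the calibration is good to about 2 mm. A picture is of the moment at which its call begins. camera_model takes no time and is no camera call.
- sign_off(): hands the job in, once; it reports no verdict.
The state is a dict: "clock": time; "qpos": joint angles; "qvel": joint speeds; "joint_efforts": joint torques, N m; "eef_pos": TCP position; "tcp_rot": TCP orientation; "contact_force": force on the tool from outside, world axes, zero at the start; "wrist_torque": the same for the moment, N m; "opening": opening from 0.0 (shut) to 1.0 (fully open).
Only numpy, scipy, OpenCV 4.12 (cv2) and the standard library are available. Lean on these libraries where they do the work, as an engineer would, in place of code of your own. Each camera call takes 0.05 s, during which the arm holds its last target. There are 200 camera calls.

## Working session

There is one attempt and no reset: what is moved stays moved. The work goes in short steps, Python scripts to look and compute and a tool call to move; the robot and the scene stay as the last step left them, time stands still between calls to the robot, and variables do not carry over. Pictures are saved under pics/ and viewed, about 8 in all and at most 12, crops included, and the job is handed in when it is done.

Besides the shell and the picture viewer there is one more tool, called after "Emit:" as name(argument=value, ...), one argument or row to a line, values as JSON. step_arm: Moves the arm, as the interface text tells. Its arguments: {"type":"object","properties":{"commands":{"type":"array","items":{"type":"array"}},"force":{"type":"number"}},"required":["commands"]}

```bash
mkdir -p pics; python3 - <<'E'
from rig import *
import cv2
for n in("scene","top"):
    cv2.imwrite(f"pics/{n}0.png",grab_frame(n)); m=camera_model(n); print(n,{k:(v.tolist() if hasattr(v,'tolist') else v) for k,v in m.items()})
print(sense())
E
```

```text
scene {'fx': 375.47877764967603, 'fy': 375.47877764967603, 'cx': 317.48303767915445, 'cy': 202.06446144652662, 'R': [[-0.8804373200290001, -0.47397029752853614, 0.013501205904013446], [-0.29782667103638033, 0.5306319240211607, -0.793554683200212], [0.3689571784361152, -0.702696177782626, -0.6083491449900695]], 't': [559.2623987771669, 140.1075955231922, 812.1870810709273]}
top {'fx': 382.5647610026589, 'fy': 382.5647610026589, 'cx': 314.4724161906992, 'cy': 195.20258015887805, 'R': [[0.02018827005937473, -0.9997954207050024, -0.0012451864587135542], [-0.9977536600155319, -0.020067441536125732, -0.06391347053481282], [0.06387540745560814, 0.0025326917501719125, -0.9979546672043167]], 't': [149.7831363050725, 535.9161927232365, 916.1767900388359]}
{'clock': 0.1, 'qpos': array([-1.20740186e+00,  3.53591928e-01,  1.63405899e+00, -4.79841125e-05,
        1.15518135e+00, -2.37551631e-03]), 'qvel': array([ 7.93221306e-04, -1.64350177e-03, -2.51482333e-05,  1.70953552e-03,
       -9.00889845e-04, -7.52678653e-04]), 'joint_efforts': array([-5.66991275e-05, -6.06353617e+01, -3.42817998e+01,  9.26753501e-05,
        3.84972387e-03, -5.45737620e-06]), 'eef_pos': array([ 223.47673517, -583.45957857,  404.02880121]), 'tcp_rot': array([-3.14035294e+00,  4.09302416e-05,  3.65789411e-01]), 'contact_force': array([ 0.35208798, -0.02393421,  0.60163369]), 'wrist_torque': array([ 0.00869666, -0.03405529, -0.01852022]), 'opening': 1.000704832365719}
```

View pics/scene0.png

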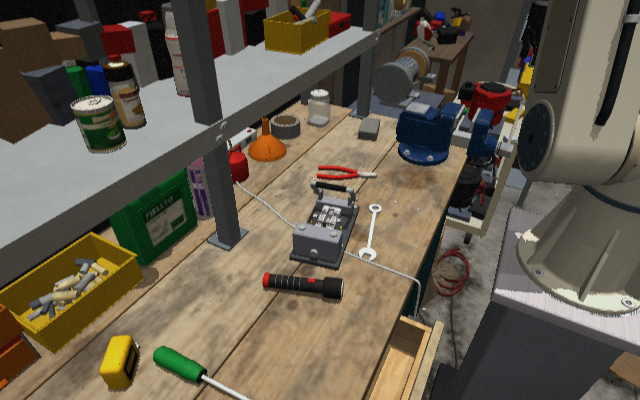

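View pics/top0.png

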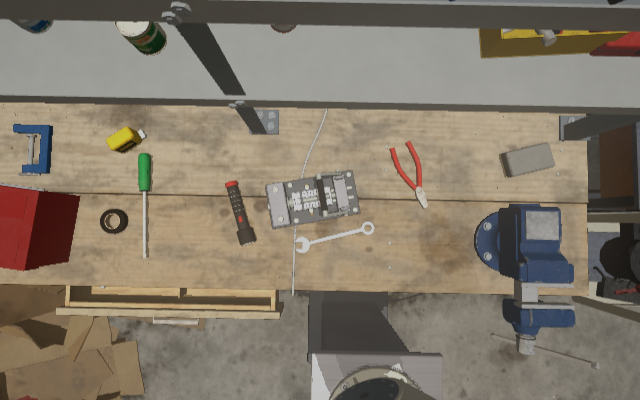

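The scene view has the jig near (325,225). The top view has it near (312,200), with the block on the left at about (277,205). The flashlight, wrench and pliers lie around it. Next I'll enlarge both crops.

```bash
python3 - <<'E'
import cv2,numpy as np
a=cv2.imread("pics/top0.png")[160:240,255:375]; b=cv2.imread("pics/scene0.png")[165:280,275:395]
A=cv2.resize(a,None,fx=6.6,fy=6.6,interpolation=cv2.INTER_CUBIC);cv2.imwrite("pics/topc.png",A)
cv2.imwrite("pics/scenec.png",cv2.resize(b,None,fx=5,fy=5,interpolation=cv2.INTER_CUBIC))
E
```

```text
(no output)
```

View pics/topc.png

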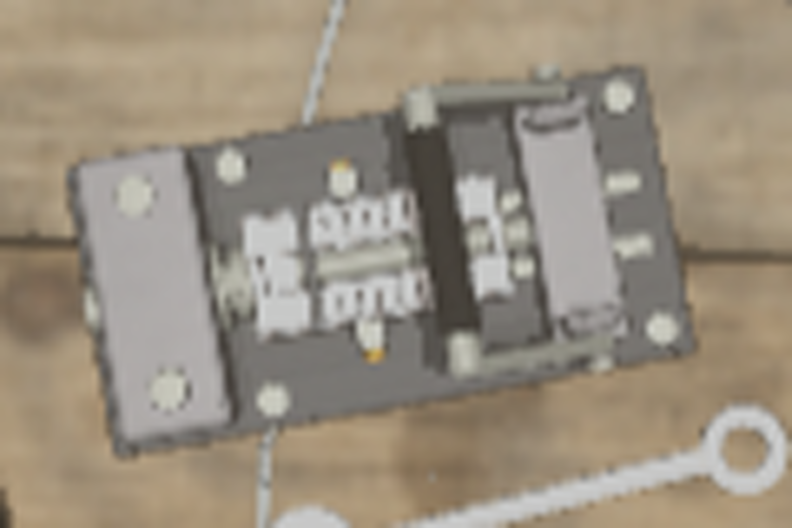

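View pics/scenec.png

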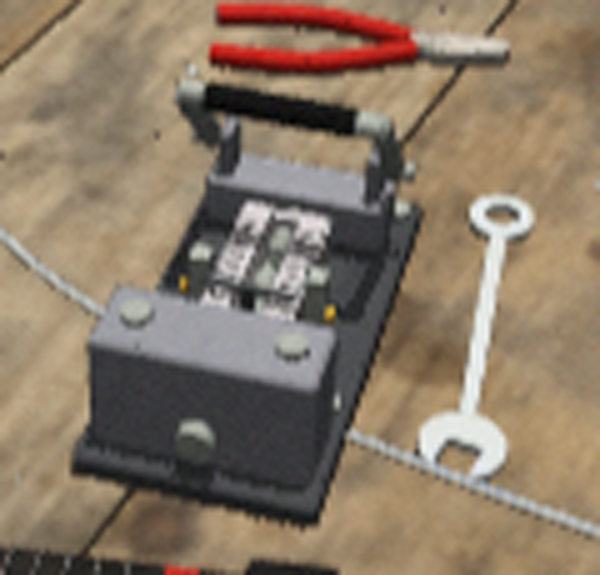

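```bash
cat >h.py <<'E'
from rig import *
import cv2,numpy as np
def ray(n,uv,z):
    m=camera_model(n);R=np.array(m["R"]);t=np.array(m["t"])
    d=R.T@np.array([(uv[0]-m["cx"])/m["fx"],(uv[1]-m["cy"])/m["fy"],1]);c=-R.T@t
    return c+d*(z-c[2])/d[2]
def proj(n,X):
    m=camera_model(n);p=np.array(m["R"])@X+np.array(m["t"]);return np.array([m["fx"]*p[0]/p[2]+m["cx"],m["fy"]*p[1]/p[2]+m["cy"]])
def tc(p):return (np.array(p)+.5)/6.6-.5+[255,160]
def sc(p):return (np.array(p)+.5)/5-.5+[275,165]
E
python3 - <<'E'
from h import *
np.set_printoptions(precision=1,suppress=True)
base=[ray("top",tc(p),12) for p in[(645,68),(692,350)]]
blk=[ray("top",tc(p),72) for p in[(80,165),(183,150),(230,420),(125,440)]]
print("base",base,"\nblk",*blk)
mk=[ray("top",tc(p),53) for p in[(343,180),(371,333)]];print("mk",mk)
sm=[ray("scene",sc(p),53) for p in[(201,250),(318,272)]];print("mk scene",sm)
# block front edge (x=130) mid, direction
y=((blk[0]-blk[3])+(blk[1]-blk[2]));y[2]=0;y/=np.linalg.norm(y)
# jig x is ~ world +y ; jig y = z x x
x=np.mean(blk,0)-np.mean(base,0);x[2]=0;x/=np.linalg.norm(x)
print("x",x,"yaw",np.arctan2(x[1],x[0]),"perp",x@y)
jy=np.array([-x[1],x[0],0]);o=np.mean(blk,0)-150*x;o[2]=0;print("o",o)
J=lambda P:np.array([(P-o)@x,(P-o)@jy,P[2]])
print([J(p) for p in base+blk+mk+sm])
# handle bar: two-view triangulation (bar ends)
for a,b in[((421,108),(372,122)),((463,353),(190,92)),((441,230),(281,108))]:
    A=[]
    for n,uv in(("top",tc(a)),("scene",sc(b))):
        m=camera_model(n);P=np.c_[np.array(m["R"]),m["t"]];K=np.array([[m["fx"],0,m["cx"]],[0,m["fy"],m["cy"]],[0,0,1]]);A.append((K@P,uv))
    X=cv2.triangulatePoints(A[0][0],A[1][0],A[0][1].reshape(2,1),A[1][1].reshape(2,1));X=(X[:3]/X[3])[:,0]
    print("bar?",X,J(X),proj("top",X)-A[0][1])
for X in range(60,101,5): print(X,((proj("top",o+X*x+[0,0,53])-[255,160]+.5)*6.6-.5))
E
```

```text
base [array([597.5,  68.6,  12. ]), array([492.7,  49.8,  12. ])] 
blk [551.6 270.8  72. ] [557.5 235.   72. ] [464.  216.4  72. ] [456.3 252.5  72. ]
mk [array([549.8, 179.5,  53. ]), array([495.6, 168.4,  53. ])]
mk scene [array([547.9, 176.7,  53. ]), array([494.3, 164.6,  53. ])]
x [-0.2  1.   0. ] yaw 1.7725502396011485 perp -0.008473099471292284
o [537.4  96.7   0. ]
[array([-39.6, -53.2,  12. ]), array([-37. ,  53.2,  12. ]), array([167.7, -48.7,  72. ]), array([131.5, -47.4,  72. ]), array([131.9,  48. ,  72. ]), array([168.9,  48.2,  72. ]), array([ 78.6, -28.7,  53. ]), array([78.6, 26.7, 53. ]), array([ 76.3, -26.3,  53. ]), array([75.2, 28.6, 53. ])]
bar? [531.8 141.5 121.3] [ 45.   -3.4 121.3] [ 4.8 16.8]
bar? [523.1 156.9 138.5] [ 61.8   2.  138.5] [ -8.7 -16.9]
bar? [527.1 144.8 120.1] [ 49.2   0.5 120.1] [0.2 0.5]
60 [408.9 249.7]
65 [395.1 252.3]
70 [381.3 254.8]
75 [367.4 257.4]
80 [353.6 259.9]
85 [339.7 262.4]
90 [325.9 265. ]
95 [312.  267.5]
100 [298.2 270.1]
```

The top crop shows the block at left, cheeks at about (343,183) and (371,335), the dark pointer line near (310,267) and the black bar at about (441,230). Both views agree:
- **Jig:** origin (537,97), x-axis yaw 1.7725.
- **Bar:** jig (48,0,120), which is 77 mm from the pivot (75 given), at about 0.89 rad.
- **Marker:** jig x ≈ 77, so the pull is about 18 mm.

Next is the approach above the bar.

Emit:
step_arm(
  commands=[
    [[0,0,0],0.164,0.45],
    [[27.7,-40.7,0],0,0.45],
    [[27.7,-40.7,0],0,0.45],
    [[27.7,-40.7,0],0,0.45],
    [[27.7,-40.7,0],0,0.45],
    [[27.7,-40.7,0],0,0.45],
    [[27.7,-40.7,0],0,0.45],
    [[27.7,-40.7,0],0,0.45],
    [[27.7,-40.7,0],0,0.45],
    [[27.7,-40.7,0],0,0.45],
    [[27.7,-40.7,0],0,0.45],
    [[27.7,-40.7,0],0,0.45],
    [[27.7,-40.7,0],0,0.45],
    [[27.7,-40.7,0],0,0.45],
    [[27.7,-40.7,0],0,0.45],
    [[27.7,-40.7,0],0,0.45],
  ],
  force=20,
)

```text
clock: 2.1
eef_pos: [518.2, 115.8, 402.4]
tcp_rot: [-3.138, 0.001, 0.191]
contact_force: [0.2, -0.2, 0.9]
opening: 0.446
```

Emit:
step_arm(
  commands=[
    [[7.5,-13,0],-0.011,0.45],
    [[7.5,-13,25],0,0.45],
    [[0,0,30],0,0.45],
    [[0,0,30],0,0.45],
    [[0,0,17],0,0.45],
    [[0,0,0],0,0.45],
  ],
)

```text
clock: 2.85
eef_pos: [527.7, 146.5, 297.1]
tcp_rot: [-3.139, 0.003, 0.207]
contact_force: [0.5, -0.5, 0.2]
opening: 0.447
```

```bash
python3 - <<'E'
from h import *
print(sense()["eef_pos"],sense()["tcp_rot"])
b=grab_frame("scene")[80:280,260:420];cv2.imwrite("pics/s1.png",cv2.resize(b,None,fx=3,fy=3,interpolation=cv2.INTER_CUBIC))
E
```

```text
[527.70599409 146.5321235  297.06033267] [-3.13898198e+00  2.83091615e-03  2.07143052e-01]
```

View pics/s1.png

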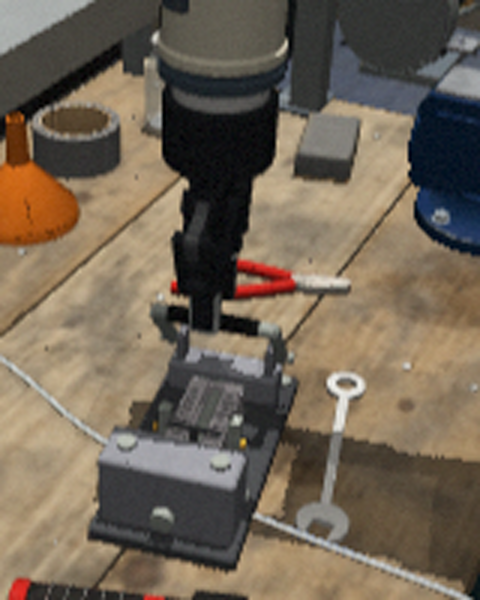

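The gripper is above the bar with the fingers on either side of it (tip near (203,328), bar from 165 to 268). I'll lower it, centre it and narrow the gap.

Emit:
step_arm(
  commands=[
    [[0,2.5,8],0.005,0.45],
    [[0,0,12],0,0.45],
    [[0,0,12],0,0.45],
    [[0,0,2],0,0.28],
    [[0,0,0],0,0.28],
    [[0,0,0],0,0.28],
  ],
)

```text
clock: 3.65
eef_pos: [529.5, 144.0, 263.9]
tcp_rot: [-3.139, -0.002, 0.201]
contact_force: [-0.7, 0.1, -0.1]
opening: 0.281
```

Emit:
step_arm(
  commands=[
    [[0,6.7,-4.8],0,0.28],
    [[0,6.5,-3.7],0,0.28],
    [[0,6.8,-3.1],0,0.28],
    [[0,7.2,-2.4],0,0.28],
    [[0,7.3,-1.6],0,0.28],
    [[0,6,-0.9],0,0.28],
    [[0,0,0],0,0.28],
  ],
)

```text
clock: 4.53
eef_pos: [538.7, 101.8, 283.0]
tcp_rot: [-3.138, -0.005, 0.201]
contact_force: [-1.0, 2.3, 1.9]
opening: 0.281
```

```bash
cat >>h.py <<'E'
X=np.array([-.2003,.9797,0]);O=np.array([537.4,96.7,0]);Y=np.array([-.9797,-.2003,0])
def st():
    s=sense();p=s["eef_pos"]-O;f=s["contact_force"]
    print("t%.2f tool jig x %.1f y %.1f z %.1f  F jig x %.1f y %.1f z %.1f"%(s["clock"],p@X,p@Y,p[2],f@X,f@Y,f[2]),s["tcp_rot"].round(3),s["opening"])
def shot(f,n="scene"):
    a=grab_frame(n)
    b=a[80:280,260:420] if n=="scene" else a[160:240,255:375]
    cv2.imwrite("pics/"+f,cv2.resize(b,None,fx=3 if n=="scene" else 6.6,fy=3 if n=="scene" else 6.6,interpolation=cv2.INTER_CUBIC))
E
python3 - <<'E'
from h import *
st();shot("s2.png")
E
```

```text
t4.53 tool jig x 4.7 y -2.3 z 283.0  F jig x 2.5 y 0.6 z 1.9 [-3.138 -0.005  0.201] 0.28072126137259057
```

View pics/s2.png

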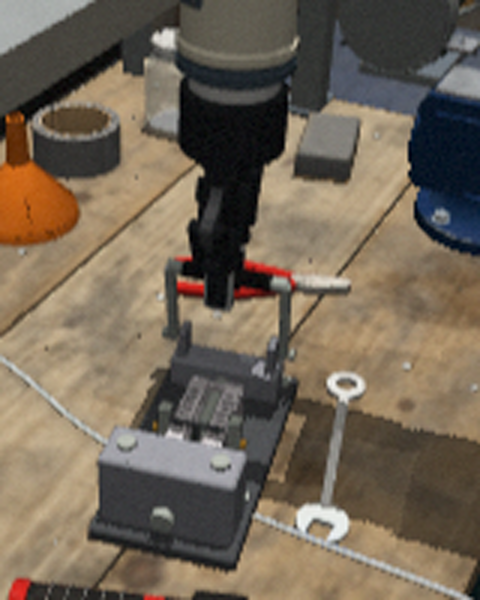

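The handle is nearly upright (bar at about (225,275)) and the force is only 2.5 N. I'll go on in small steps.

Emit:
step_arm(
  commands=[
    [[0,1.5,-0.1],0,0.28],
    [[0,1.5,-0.1],0,0.28],
    [[0,1.5,-0.1],0,0.28],
    [[0,1.5,-0.1],0,0.28],
    [[0,0,0],0,0.28],
  ],
)

```text
clock: 5.2
eef_pos: [539.8, 96.0, 282.9]
tcp_rot: [-3.138, -0.004, 0.201]
contact_force: [-0.4, 1.0, 1.2]
opening: 0.28
```

```bash
python3 -c "
from h import *
st()"
```

```text
t5.20 tool jig x -1.1 y -2.2 z 282.9  F jig x 1.0 y 0.2 z 1.2 [-3.138 -0.004  0.201] 0.2796747078731519
```

Emit:
step_arm(
  commands=[
    [[0,1.5,0],0,0.28],
    [[0,1.5,0],0,0.28],
    [[0,1.5,0],0,0.28],
    [[0,1.5,0],0,0.28],
    [[0,0,0],0,0.28],
  ],
)

```text
clock: 5.82
eef_pos: [541.0, 89.7, 282.8]
tcp_rot: [-3.138, -0.004, 0.202]
contact_force: [-0.5, 1.7, 0.8]
opening: 0.282
```

```bash
python3 -c "
from h import *
st()"
```

```text
t5.83 tool jig x -7.6 y -2.2 z 282.8  F jig x 1.8 y 0.2 z 0.8 [-3.138 -0.004  0.202] 0.2815324270653017
```

Emit:
step_arm(
  commands=[
    [[0,1.2,0],0,0.28],
    [[0,1.2,0],0,0.28],
    [[0,1.2,0],0,0.28],
    [[0,1.2,0],0,0.28],
    [[0,1.2,0],0,0.28],
    [[0,0,0],0,0.28],
  ],
)

```text
clock: 6.58
eef_pos: [542.2, 84.0, 282.8]
tcp_rot: [-3.137, -0.004, 0.201]
contact_force: [-0.6, 4.4, 1.0]
opening: 0.281
```

```bash
python3 -c "
from h import *
st();shot('s3.png','top')"
```

```text
t6.58 tool jig x -13.4 y -2.1 z 282.8  F jig x 4.4 y -0.3 z 1.0 [-3.137 -0.004  0.201] 0.281414431560059
```

View pics/s3.png

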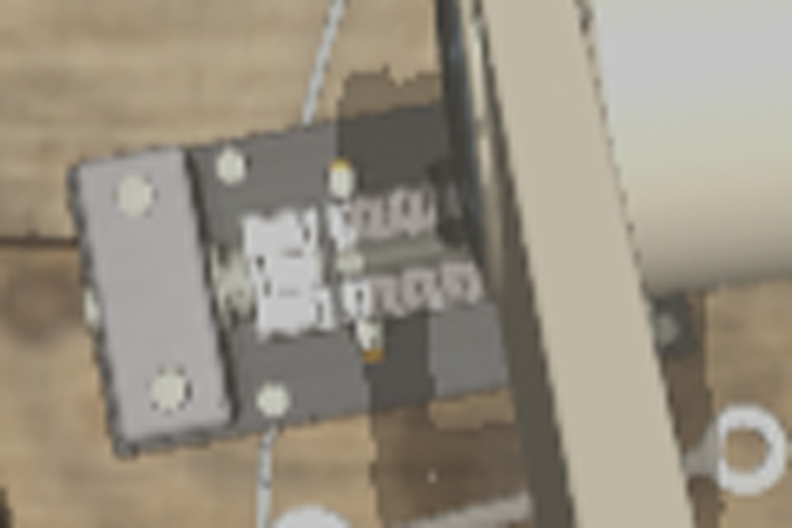

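The pointer's dark line is at crop x≈330, which is jig x≈88.5 and fits 4.4 N / 600 N/m. The cheeks are centred at about (356,259), so roughly 9 mm remain. I'll pull slowly.

Emit:
step_arm(
  commands=[
    [[0,0.8,0],0,0.28],
    [[0,0.8,0],0,0.28],
    [[0,0.8,0],0,0.28],
    [[0,0.8,0],0,0.28],
    [[0,0.8,0],0,0.28],
    [[0,0.8,0],0,0.28],
    [[0,0.8,0],0,0.28],
    [[0,0.8,0],0,0.28],
    [[0,0.8,0],0,0.28],
    [[0,0.8,0],0,0.28],
    [[0,0.8,0],0,0.28],
  ],
)

```text
clock: 8.0
eef_pos: [543.4, 78.0, 282.7]
tcp_rot: [-3.13, -0.004, 0.2]
contact_force: [-1.4, 6.9, 1.0]
opening: 0.278
```

```bash
python3 - <<'E'
from h import *
st()
a=grab_frame("top")[180:215,285:335]; b=cv2.imread("pics/top0.png")[180:215,285:335]
f=lambda i:cv2.resize(i,None,fx=14,fy=8*1.05,interpolation=cv2.INTER_CUBIC)
f=lambda i:cv2.resize(i,None,fx=8,fy=8,interpolation=cv2.INTER_CUBIC)
s=grab_frame("scene")[200:240,290:360]
cv2.imwrite("pics/s4.png",np.hstack([f(b),f(a)])); cv2.imwrite("pics/s4s.png",f(s))
E
```

```text
t8.00 tool jig x -19.5 y -2.1 z 282.7  F jig x 7.0 y 0.0 z 1.0 [-3.13  -0.004  0.2  ] 0.2781666962525322
```

View pics/s4.png

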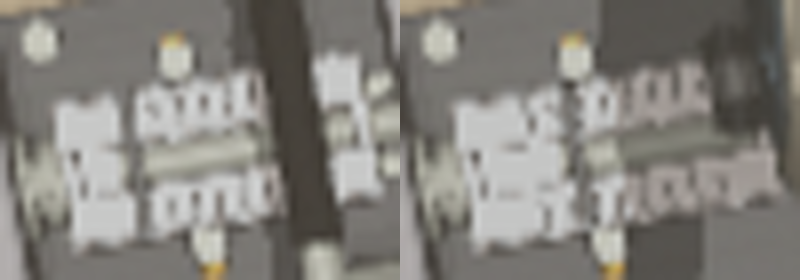

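View pics/s4s.png

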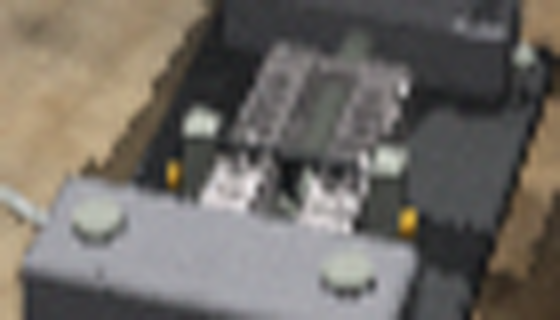

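In the top view (right panel) the pointer line is at about 167–188 px and the cheek line at about 182–206 px, so about 5 mm remain. The travel so far is 11.9 mm by picture and 11.7 mm by force. The scene view agrees.

Emit:
step_arm(
  commands=[
    [[0,0.8,0],0,0.28],
    [[0,0.8,0],0,0.28],
    [[0,0.8,0],0,0.28],
    [[0,0.8,0],0,0.28],
    [[0,0.8,0],0,0.28],
    [[0,0.8,0],0,0.28],
    [[0,0.8,0],0,0.28],
    [[0,0.8,0],0,0.28],
  ],
)

```text
clock: 9.1
eef_pos: [544.0, 75.4, 282.6]
tcp_rot: [-3.122, -0.004, 0.198]
contact_force: [-1.6, 8.8, 1.2]
opening: 0.281
```

```bash
python3 - <<'E'
from h import *
st()
f=lambda i:cv2.resize(i,None,fx=8,fy=8,interpolation=cv2.INTER_CUBIC)
a=grab_frame("top")[180:215,285:335];s=grab_frame("scene")[205:240,305:355]
cv2.imwrite("pics/s5.png",np.hstack([f(a),f(s)]))
E
```

```text
t9.10 tool jig x -22.2 y -2.2 z 282.6  F jig x 9.0 y -0.2 z 1.2 [-3.122 -0.004  0.198] 0.2806325190854505
```

View pics/s5.png

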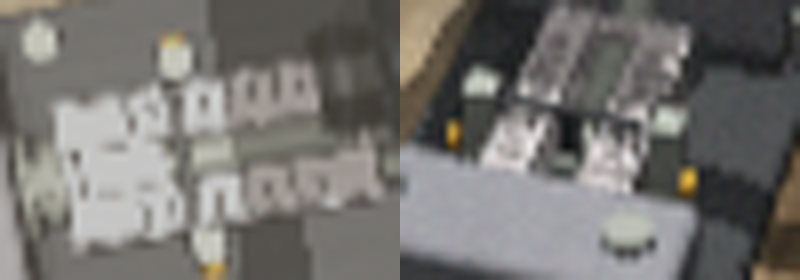

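About 2 mm remain (pointer ≈175, cheek line ≈182 px at the same row), and the force is 9.0 N. One more small pull, then I'll hold. Camera calls keep the last target without re-basing it.

Emit:
step_arm(
  commands=[
    [[0,0.9,0],0,0.28],
    [[0,0.9,0],0,0.28],
    [[0,0.9,0],0,0.28],
    [[0,0.9,0],0,0.28],
  ],
)

```text
clock: 9.7
eef_pos: [544.3, 74.0, 282.5]
tcp_rot: [-3.118, -0.003, 0.197]
contact_force: [-2.0, 8.3, 1.3]
opening: 0.278
```

```bash
python3 - <<'E'
from h import *
st()
f=lambda i:cv2.resize(i,None,fx=8,fy=8,interpolation=cv2.INTER_CUBIC)
a=grab_frame("top")[180:215,285:335];s=grab_frame("scene")[205:240,305:355]
cv2.imwrite("pics/s6.png",np.hstack([f(a),f(s)]));st()
E
```

```text
t9.70 tool jig x -23.6 y -2.2 z 282.5  F jig x 8.5 y 0.3 z 1.3 [-3.118e+00 -3.000e-03  1.970e-01] 0.2782570671616627
t9.80 tool jig x -23.7 y -2.2 z 282.5  F jig x 9.6 y -0.2 z 2.2 [-3.118e+00 -3.000e-03  1.970e-01] 0.2788835371711579
```

View pics/s6.png

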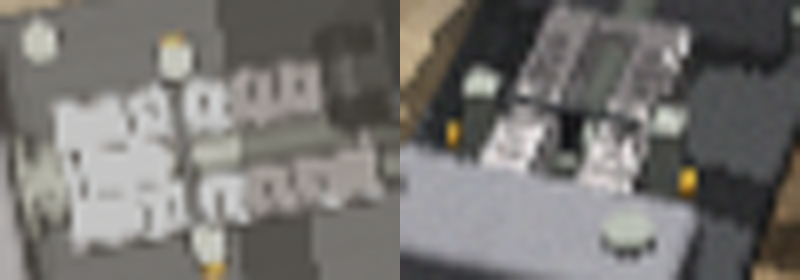

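```bash
cat >prof.py <<'E'
from h import *
def prof(n,img,ys,xs=np.arange(60,112,.5),z=53):
    g=img.astype(np.float32).mean(2);o=[]
    for y in ys:
        p=np.array([proj(n,O+X*x+Y*y+[0,0,z]) for x in xs],np.float32)
        o.append(cv2.remap(g,p[:,:1],p[:,1:],cv2.INTER_CUBIC)[:,0])
    return xs,np.mean(o,0)
E
python3 - <<'E'
from prof import *
np.set_printoptions(linewidth=220,suppress=True)
im={"top":[cv2.imread("pics/top0.png"),grab_frame("top")],"scene":[cv2.imread("pics/scene0.png"),grab_frame("scene")]}
st()
for n in im:
  print(n,np.arange(60,112,2))
  for k,i in enumerate(im[n]):
    for ys in((-16,-14,-12,-10,-8),(8,10,12,14,16),(-29,-28,-27),(26,27,28)):
        print(k,ys[0],prof(n,i,ys)[1][::4].astype(int))
E
```

```text
t9.90 tool jig x -23.7 y -2.2 z 282.5  F jig x 8.9 y -0.2 z 0.9 [-3.118 -0.003  0.197] 0.2806773625189961
top [ 60  62  64  66  68  70  72  74  76  78  80  82  84  86  88  90  92  94  96  98 100 102 104 106 108 110]
0 -16 [171 200 190 160 189 204 174 171 199 193 164 188 202 188 178 189 197 145 110 147 197 194 195 198 200 199]
0 8 [156 202 189 166 186 200 183 164 196 192 155 179 201 191 176 196 192 141 110 142 197 196 194 196 197 199]
0 -29 [ 81  96 120 119 119 120  95 139 206 197 196 197 139 112 118 119 119 119 119 118 117 118 118 118 118 118]
0 26 [ 84 100 117 117 118 115 101 123 201 197 198 190 128  95 118 117 116 116 117 118 117 116 116 116 117 118]
1 -16 [142 151 150 152 187 202 171 169 198 184 129 123 172 189 176 186 198 168 167 193 192 191 193 196 197 196]
1 8 [137 152 150 162 185 197 180 162 195 174 121 112 167 193 172 193 195 174 172 196 196 192 191 193 194 196]Traceback (most recent call last):
  File "<stdin>", line 9, in <module>
  File "prof.py", line 5, in prof
    p=np.array([proj(n,O+X*x+Y*y+[0,0,z]) for x in xs],np.float32)
                ~~~~^^^^^^^^^^^^^^^^^^^^^
  File "h.py", line 8, in proj
    m=camera_model(n);p=np.array(m["R"])@X+np.array(m["t"]);return np.array([m["fx"]*p[0]/p[2]+m["cx"],m["fy"]*p[1]/p[2]+m["cy"]])
ValueError: time passes only in moves, steps and waits
```

Profiles in the top view put the pointer at 96.0 unloaded and 81.2 now, with the cheeks at 74.3–83.6 (centre 79). The pointer is already between them, 2 mm short of centre. A little more, then hold.

Emit:
step_arm(
  commands=[
    [[0,1.0,0],0,0.28],
    [[0,1.0,0],0,0.28],
    [[0,1.0,0],0,0.28],
    [[0,1.0,0],0,0.28],
  ],
)

```text
clock: 10.4
eef_pos: [544.6, 72.4, 282.5]
tcp_rot: [-3.113, -0.003, 0.196]
contact_force: [-1.4, 8.1, 1.6]
opening: 0.279
```

```bash
sed -i '3i import functools\ncamera_model=functools.lru_cache(None)(camera_model)' h.py; cat >>prof.py <<'E'
def ptr(img):
    xs,v=prof("top",img,(-16,-14,-12,-10,-8,8,10,12,14,16),np.arange(68,104,.5))
    w=np.clip(150-v,0,None);k=np.argmin(v);s=slice(max(k-8,0),k+9);return xs[k],(xs[s]*w[s]).sum()/w[s].sum()
E
python3 - <<'E'
from prof import *
print(ptr(cv2.imread("pics/top0.png")))
st();print(ptr(grab_frame("top")));st();print(ptr(grab_frame("top")));st()
E
```

```text
(np.float64(96.0), np.float64(95.99165854740727))
t10.40 tool jig x -25.2 y -2.2 z 282.5  F jig x 8.2 y -0.3 z 1.6 [-3.113e+00 -3.000e-03  1.960e-01] 0.27875489908068246
(np.float64(80.5), np.float64(80.2688569457815))
t10.45 tool jig x -25.3 y -2.2 z 282.5  F jig x 9.9 y -0.4 z 0.5 [-3.113e+00 -3.000e-03  1.960e-01] 0.28280082071125806
(np.float64(80.5), np.float64(80.26475585765746))
t10.50 tool jig x -25.3 y -2.2 z 282.5  F jig x 9.6 y -0.4 z 1.3 [-3.113e+00 -3.000e-03  1.960e-01] 0.2792888020051937
```

Emit:
step_arm(
  commands=[
    [[0,1.0,0],0,0.28],
    [[0,1.0,0],0,0.28],
    [[0,1.0,0],0,0.28],
    [[0,1.1,0],0,0.28],
  ],
)

```text
clock: 11.0
eef_pos: [544.9, 70.9, 282.4]
tcp_rot: [-3.107, -0.003, 0.195]
contact_force: [-1.2, 9.3, 1.1]
opening: 0.282
```

```bash
python3 - <<'E'
from prof import *
st()
for i in range(60):
    a=grab_frame("top")
    if i%12==0: print(ptr(a)[1]);st()
st()
E
```

```text
t11.00 tool jig x -26.8 y -2.2 z 282.4  F jig x 9.3 y -0.7 z 1.1 [-3.107e+00 -3.000e-03  1.950e-01] 0.28173590785227115
79.6741407148716
t11.05 tool jig x -26.8 y -2.2 z 282.4  F jig x 9.7 y -1.5 z 1.5 [-3.107e+00 -3.000e-03  1.950e-01] 0.2777711368752272
79.66043206977146
t11.65 tool jig x -26.8 y -2.2 z 282.4  F jig x 9.4 y 0.3 z 1.6 [-3.107e+00 -3.000e-03  1.950e-01] 0.2796018100629624
79.65255454782309
t12.25 tool jig x -26.7 y -2.2 z 282.4  F jig x 10.6 y -0.4 z 1.3 [-3.107e+00 -3.000e-03  1.950e-01] 0.285709977649103
79.65474777880183
t12.85 tool jig x -26.8 y -2.2 z 282.4  F jig x 9.8 y -0.6 z 1.5 [-3.107e+00 -3.000e-03  1.950e-01] 0.28122531545211804
79.65636017358362
t13.45 tool jig x -26.8 y -2.2 z 282.4  F jig x 9.5 y -0.6 z 1.1 [-3.107e+00 -3.000e-03  1.950e-01] 0.27832311244713215
t14.00 tool jig x -26.8 y -2.2 z 282.4  F jig x 10.2 y -0.5 z 2.2 [-3.107e+00 -3.000e-03  1.950e-01] 0.27558408326682227
```

Held 3 s at 79.66 (cheek centre 79.0) and 9.8 N. I'll nudge the last 0.6 mm and hold once more for certainty.

Emit:
step_arm(
  commands=[
    [[0,1.0,0],0,0.28],
    [[0,1.1,0],0,0.28],
    [[0,1.1,0],0,0.28],
  ],
)

```text
clock: 14.38
eef_pos: [545.2, 69.9, 282.3]
tcp_rot: [-3.103, -0.003, 0.194]
contact_force: [-1.5, 10.1, 1.8]
opening: 0.279
```

```bash
python3 - <<'E'
from prof import *
st()
for i in range(52):
    a=grab_frame("top")
    if i%17==0: print(ptr(a)[1])
st()
E
```

```text
t14.38 tool jig x -27.9 y -2.3 z 282.3  F jig x 10.2 y -0.5 z 1.8 [-3.103e+00 -3.000e-03  1.940e-01] 0.2794053794084901
79.32629614692948
79.30781891953875
79.30831975117897
79.30762776913657
t16.98 tool jig x -27.9 y -2.2 z 282.3  F jig x 9.6 y -0.6 z 1.1 [-3.103e+00 -2.000e-03  1.940e-01] 0.2793805252733229
```

Steady at 79.3. Now I'll ease back slowly.

Emit:
step_arm(
  commands=[
    [[0,-0.6,0],0,0.28],
    [[0,-0.6,0],0,0.28],
    [[0,-0.6,0],0,0.28],
    [[0,-0.6,0],0,0.28],
    [[0,-0.6,0],0,0.28],
    [[0,-0.6,0],0,0.28],
    [[0,-0.6,0],0,0.28],
    [[0,-0.6,0],0,0.28],
    [[0,-0.6,0],0,0.28],
    [[0,-0.6,0],0,0.28],
  ],
)

```text
clock: 18.23
eef_pos: [543.5, 78.6, 282.2]
tcp_rot: [-3.098, -0.002, 0.193]
contact_force: [-0.3, 4.1, 2.2]
opening: 0.281
```

```bash
python3 - <<'E'
from prof import *
st();print(ptr(grab_frame("top")))
E
```

```text
t18.23 tool jig x -19.0 y -2.3 z 282.2  F jig x 4.1 y -0.5 z 2.2 [-3.098e+00 -2.000e-03  1.930e-01] 0.28118818357160963
(np.float64(89.0), np.float64(88.72087325195612))
```

Emit:
step_arm(
  commands=[
    [[0,-0.5,0],0,0.28],
    [[0,-0.5,0],0,0.28],
    [[0,-0.5,0],0,0.28],
    [[0,-0.5,0],0,0.28],
    [[0,-0.5,0],0,0.28],
    [[0,-0.5,0],0,0.28],
    [[0,-0.5,0],0,0.28],
    [[0,-0.5,0],0,0.28],
  ],
)

```text
clock: 19.27
eef_pos: [542.7, 82.3, 282.3]
tcp_rot: [-3.099, -0.002, 0.194]
contact_force: [0.7, 2.0, 0.3]
opening: 0.278
```

```bash
python3 - <<'E'
from prof import *
st();print(ptr(grab_frame("top")))
E
```

```text
t19.27 tool jig x -15.2 y -2.3 z 282.3  F jig x 1.8 y -1.1 z 0.3 [-3.099e+00 -2.000e-03  1.940e-01] 0.27815884694289983
(np.float64(93.5), np.float64(92.51375175725278))
```

Emit:
step_arm(
  commands=[
    [[0,-0.5,0],0,0.28],
    [[0,-0.5,0],0,0.28],
    [[0,-0.5,0],0,0.28],
    [[0,-0.5,0],0,0.28],
    [[0,-0.5,0],0,0.28],
    [[0,-0.5,0],0,0.28],
    [[0,-0.5,0],0,0.28],
    [[0,-0.5,0],0,0.28],
    [[0,-0.5,0],0,0.28],
  ],
)

```text
clock: 20.45
eef_pos: [541.7, 86.4, 282.3]
tcp_rot: [-3.1, -0.001, 0.194]
contact_force: [0.1, 0.2, -1.0]
opening: 0.276
```

```bash
python3 - <<'E'
from prof import *
st();print(ptr(grab_frame("top")))
E
```

```text
t20.45 tool jig x -10.9 y -2.2 z 282.3  F jig x 0.2 y -0.1 z -1.0 [-3.10e+00 -1.00e-03  1.94e-01] 0.27620003248549535
(np.float64(95.5), np.float64(95.53156940661923))
```

Emit:
step_arm(
  commands=[
    [[0,-0.6,0],0,0.28],
    [[0,-0.6,0],0,0.28],
    [[0,-0.6,0],0,0.28],
    [[0,0,0],0,0.4],
    [[0,0,0],0,0.55],
    [[0,0,0],0,0.55],
  ],
)

```text
clock: 21.25
eef_pos: [541.3, 88.4, 282.4]
tcp_rot: [-3.1, -0.001, 0.194]
contact_force: [-0.3, 0.2, -0.5]
opening: 0.551
```

```bash
python3 - <<'E'
from prof import *
st();print(ptr(grab_frame("top")))
E
```

```text
t21.25 tool jig x -8.9 y -2.2 z 282.4  F jig x 0.2 y 0.2 z -0.5 [-3.10e+00 -1.00e-03  1.94e-01] 0.5514543019560301
(np.float64(95.5), np.float64(95.52752214865967))
```

No force remains and the pointer is at 95.5. I'll lift off and retreat.

Emit:
step_arm(
  commands=[
    [[0,0,-8],0,0.55],
    [[0,0,-15],0,0.55],
    [[0,0,-20],0,0.55],
    [[0,0,-25],0,0.55],
    [[0,0,-30],0,0.55],
    [[0,0,-25],0,0.55],
    [[0,25,0],0,0.55],
    [[-10,40,0],0,0.55],
    [[-10,40,0],0,0.55],
    [[-10,40,0],0,0.55],
    [[-10,40,0],0,0.55],
    [[-10,40,0],0,0.55],
    [[0,0,0],0,0.55],
  ],
)

```text
clock: 22.92
eef_pos: [536.4, -153.9, 415.2]
tcp_rot: [-3.104, -0.015, 0.196]
contact_force: [0.5, 0.8, 0.8]
opening: 0.551
```

```bash
python3 - <<'E'
from prof import *
a=grab_frame("top");s=grab_frame("scene");st();print(ptr(a))
d=cv2.absdiff(a,cv2.imread("pics/top0.png")).max(2)
for n,(u,v,w,h) in dict(pliers=(385,135,45,75),wrench=(290,218,90,36),flash=(222,178,38,68),block=(266,178,24,50)).items(): print(n,(d[v:v+h,u:u+w]>40).sum())
cv2.imwrite("pics/f.png",np.hstack([cv2.resize(a[150:260,220:380],None,fx=2.5,fy=2.5),cv2.resize(s[165:275,240:400],None,fx=2.5,fy=2.5)]))
E
```

```text
t23.02 tool jig x -243.4 y 50.5 z 415.1  F jig x 1.1 y 0.5 z 0.4 [-3.103 -0.016  0.197] 0.5523218548867842
(np.float64(95.5), np.float64(95.54532371954795))
pliers 880
wrench 0
flash 0
block 0
```

View pics/f.png

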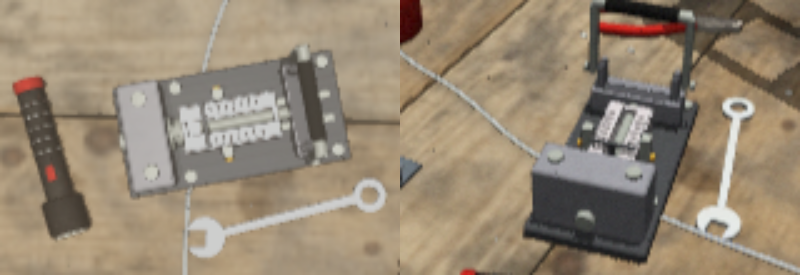

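The handle stands upright (bar at crop (315,97) in the top view). The block, wrench and flashlight pixels are unchanged. The pliers region differs because the arm now covers it in the top view. One last check of the handle angle, then I'll hand in.

```bash
python3 - <<'E'
from h import *
p=ray("top",(346,188.8),135)-O;print("bar jig x,y if z=135:",p@X,p@Y)
print(sign_off())
E
```

```text
bar jig x,y if z=135: -3.9316517381307152 -2.1454296301310833
the job is handed in; nothing more can be done
None
```

The pull test is done and handed in after about 23 s of the allowed 48 s; no verdict is reported.

**What I did:**
- I straddled the bar from above, lifted the handle along its arc to the upright stop, and pulled slowly to about 10 N.
- The pointer was held 3 s at jig x 79.7, then another 2.6 s at 79.3. The cheeks span about 74.5–83.5, so it stayed between them and never went past their centre (79.0).
- I then eased the handle back in small steps over about 4 s until the force read zero, opened the fingers, lifted off and moved the arm away.

**Last checks:**
- **Handle:** it stands up, with the bar at jig x about −4 (assuming it is 135 mm up). That is within what I can read from the picture.
- **Pointer:** it reads 95.5, against 96.0 before the pull. I put the 0.5 mm down to friction or shading. I cannot fully rule out a tiny pin slip, but the force stayed near 10 N, far below the 24 N the pin should hold.
- **Block and loose tools:** the block, wrench and flashlight look unchanged from the first picture. The pliers check disagreed: 880 pixels differed. I put this down to the arm hiding part of them in that view. The gripper never went near them, but I did not get a clear final view to confirm it.
- **Marker:** the cheeks look unmoved, but I did not measure them again at the end.
- **Script error:** one measuring script stopped with an error during the pull, before the two holds. I repeated the measurement and it had no effect on the arm.

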